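# Drive a push nut down a shaft with a setting tool until it locks the filter wheel

### The job

A toothed push nut is started on the upright shaft of the filter wheel unit. Take the tubular setting tool from the white tray, put it over the shaft and push the nut straight down by feel until it bites tight, holding the wheel firmly (some 10 N) down on its rubber shoulder after you let go; never squeeze nut and wheel together with more than 15 N and do not push the nut with the fingers. Then stand the tool upright in the tray again and leave everything else where it is.

Things in the scene. Friction and masses are not known exactly. Their poses are not given: they have to be found in the camera images.
- shaft_tip (a point): Centre of the top end of the unit's upright plain steel shaft, 108 mm above the table, z up. Shaft 12 mm diameter, the last 7 mm tapering to 5 mm at the tip. The unit is fixed: a grey plinth 140 x 140 mm, 30 mm high
- nut: Brass toothed push nut on the shaft: ring 28 mm outside, 15 mm inside diameter, 5 mm thick, teeth gripping the shaft; origin on its axis at its underside, z up; at first 13 to 19 mm below the shaft tip. Under a push it slides down against a steady drag of about 11 N and stays where it is left. When tight its underside stands on the hub top, 35 to 49 mm below the tip
- nut_top (a point): Centre of the nut's top face, 5 mm above its origin, where the setting tool pushes
- wheel: Filter wheel, loose round the shaft under the nut: black disc 110 mm diameter, 6 mm thick, six coloured windows; aluminium hub 36 mm diameter, 26 mm high from the underside; 120 g. Origin at the centre of its underside, z up; at first 60 mm below the shaft tip, resting on a spring pad that gives softly (2.5 N at first, 4.5 N after 13 mm)
- hub_top (a point): Centre of the top of the wheel's hub, where the nut lands; at first 34 mm below the shaft tip. Before the wheel is firm it sinks 1 to 13 mm with the nut on its soft pad (how far differs every time and is not reported); then it meets a rubber shoulder that is stiff, 10 N per mm, with 3 mm of give
- setter: Setting tool: round stick 26 mm diameter, 92 mm high, 150 g; steel tube below, orange grip with black rings from 50 mm up, flat closed top. Its foot is an open bore 17.4 mm wide and 50 mm deep that takes the shaft; the foot's rim pushes the nut. Origin at the centre of its foot, z up. Stands upright in the tray
- setter_center (a point): Centre of the setting tool, on its axis half-way up (46 mm above its foot), z up
- tray: Fixed shallow white tray 170 x 140 mm (x, y), 10 mm high, walls and floor 4 mm thick; origin at the centre of its underside. It may be left or right of the unit
- thumb_nut: Bystander: steel thumb nut 18 mm diameter, 13 mm high, in the tray; origin at the centre of its underside
- spare_nut: Bystander: spare brass push nut 28 mm diameter, 5 mm high, in the tray; origin at the centre of its underside
- bottle: Bystander: amber bottle 52 mm diameter, 100 mm high; origin at the centre of its underside
- dish: Bystander: shallow glass dish 90 mm diameter, 16 mm high; origin at the centre of its underside
- driver: Bystander: screwdriver 170 mm long lying on the table; origin at the underside of its middle, x along it
- objective: Bystander: black microscope objective 30 mm diameter, 44 mm high, on a 4 mm black mat; origin at the centre of its underside
- specimen_pot: Bystander: clear pot with blue cap 44 mm diameter, 50 mm high, on the mat; origin at the centre of its underside
Not all that is in view belongs to the job. What is meant by the wheel is not red, and is the smaller of those in its own colour. Leave any blue look-alike of the part that bears shaft_tip alone.

How it is judged (in metres and radians):
On the way, in this order (a step that is already met when the one before it is completed fails the run):
1. the setting tool sits over the shaft and pushes on the nut (horizontal distance between setter_center and shaft_tip below 0.006 m and contact force between setter and nut above 5 N), for 0.1 s.
2. the setting tool is off the nut and the nut holds the wheel tight (contact force between setter and nut below 0.1 N and contact force between nut and wheel above 6 N), for 0.2 s.
At the end, for the whole second after the job is handed in: The nut presses on the wheel with more than 6 N by its own bite, the wheel is level (within 0.06 rad), and the setting tool stands upright (within 0.1 rad) and at rest on the tray's floor inside its walls, let go (contact force between nut and wheel above 6 N and angle between wheel's own z axis and vertical below 0.06 rad and angle between setter's own z axis and vertical below 0.1 rad and x of setter in the frame of tray between -0.07 and 0.07 m and y of setter in the frame of tray between -0.055 and 0.055 m and z of setter in the frame of tray below 0.008 m and linear speed of setter below 0.02 m/s); the robot touches nothing.
It fails at once if nut and wheel are squeezed together with more than 15 N (the hub cracks) (contact force between nut and wheel above 15 N).
It fails at once if the fingers push on the nut with more than 2 N (contact force between the fingers and nut above 2 N).
It fails at once if a bystander is moved more than 30 mm (distance of any of thumb_nut, spare_nut, bottle, dish, driver, objective, specimen_pot from where it was at the start of the episode above 0.03 m).
It also fails if it takes over 72 s, if anything falls off the work surface, if the arm or the gripper's body presses on something with over 40 N, if the wrist force passes 120 N, or if a joint passes its speed limit or range.

### The arm

A 6-joint arm with a two-finger parallel gripper is mounted at the origin on the work surface. World frame = base frame: x ahead of the robot, y to its left, z up, the work surface at z = 0. Lengths are in mm, angles in rad, forces in N, time in s.
With the tool pointing down it reaches from about 275 to 750 mm from the base axis. Payload 10.2 kg.
Tool frame: the origin (TCP) lies on the front face of the gripper's body, between the roots of the fingers; the fingertips stand 73 mm ahead of it and the grasp point (between the pads) lies ctrl.grip_depth ahead of it (ctrl.grip_depth is the distance from the TCP to the grasp point, in mm); z points along the fingers, y is the direction in which the jaws open and shut (so a half turn about z gives the same grasp; the last joint's range is limited). The gripper opens to 85 mm and grips with 20 to 120 N. Pads are 22 mm wide; open, the fingers measure 114 mm over their backs; the gripper's body (76 mm by 85 mm) begins 54 mm behind the grasp point. The pads swing forward as they close: fully open they stand 13 mm farther back than shut.
Start: joints at [0.999, 0.313, 1.498, -0, 1.331, -0.223], TCP at [179.443, 493.388, 303.894] pointing down, gripper open.
Joint ranges: [-2.94, 2.94], [-0.97, 2.17], [0.19, 2.56], [-1.23, 4.37], [0.02, 3.11], [-2.88, 2.88]. Speed limits (rad/s): [2.39, 2.39, 3.01, 3.14, 3.14, 3.14].

### API

Orientations are given as a unit quaternion [w, x, y, z].
In Python, from rig import readout, capture, ctrl, nets gives the robot as it stands. The module is installed in compiled form; this text tells all that it offers.
- The arm moves only by the tool apply_moves, never from a script. Its argument "targets" is a list of rows, each a list of 4 numbers: the shift along the tool's x, y, z in cm, then the turn about the tool's z in degrees. A call has 1 to 8 rows; each row shifts and turns the commanded pose from where the row before left it, along the tool's axes as they then stand; what a row does not reach is not made up. A row lasts 1/10 s, in which the tool goes at most 50 mm and 8.59 degrees, less where a joint would pass 70% of its speed; a pose out of reach is approached as far as the arm can. A call with a gripper value outside its range is refused whole. "grip" is the finger opening in cm, from 0 to 8.54, set as the call begins (left out, the last holds). The fingers move at their own pace and stop on an object; "force" is the grip in N (left out, the last holds). Time passes only in rows, so rows that do not move let the fingers close. It gives the time, the measured TCP pose, the force and the opening at its end, in the units of the state.
- readout.sense(): the state, without advancing time (a new reading comes with each control period).
- capture(name): name is "scene" or "top"; returns a dict with "img" (384x512x3 uint8, red, green, blue), "fov_y" (degrees; the focal length in pixels is half the picture's height over the tangent of half this angle, whatever the lens; pixels are square), "cx", "cy" (the principal point, pixels), "eye" and "rotation" of the camera in the world. Camera axes: x right, y down, z forward; pixel columns grow to the right and rows downward; lengths in mm; the calibration is good to about 2 mm. A picture is of the moment at which its call begins. There is no depth.
- ctrl.finish_job(): hands the job in, once; it reports no verdict.
Trained networks look in the newest picture that a camera, given by its name, has taken for a name from the list of things; names that differ only in an ending like _2 or _b are one class to them, and where a whole thing is asked for, a point or a joint stands for the part that bears it (a point fixed in the world has none). Each returns a list of dicts, best first, with "score" (0 to 1); they miss things now and then, are a little off and sometimes report something else, mostly with a low value. They report only what shows in the picture. A call takes as long as a camera call. They do not tell look-alikes from the thing itself.
- nets.boxes_of(camera, target): "location" ([column, row] as shares, 0 to 1, of the picture: columns of its width, rows of its height, amid what is visible of it).
The state is a dict: "time_s": time; "joints": joint angles; "dq": joint speeds; "tau": joint torques, N m; "eef_pos": TCP position; "ee_rot": TCP orientation; "force": force on the tool from outside, world axes, zero at the start; "wrist_torque": the same for the moment, N m; "grip_width": opening from 0.0 (shut) to 1.0 (fully open).
Only numpy, scipy, OpenCV 4.12 (cv2) and the standard library are available. Lean on these libraries where they do the work, as an engineer would, in place of code of your own. Each camera call takes 0.05 s, during which the arm holds its last target.

## Working session

There is one attempt and no reset: what is moved stays moved. The work goes in short steps, Python scripts to look and compute and a tool call to move; the robot and the scene stay as the last step left them, time stands still between calls to the robot, and variables do not carry over. Pictures are saved under pics/ and viewed, and the job is handed in when it is done.

Besides the shell and the picture viewer there is one more tool, called after "Call:" in YAML: its name, and indented under it one key for each argument. apply_moves: Moves the arm, as the interface text tells. Its arguments: {"type":"object","properties":{"targets":{"type":"array"},"grip":{"type":"number"},"force":{"type":"number"}},"required":["targets"]}

```bash
mkdir -p pics
cat > h.py <<'E'
import numpy as np, cv2
from rig import readout, capture, ctrl, nets
def snap(cam,name):
    c=capture(cam); cv2.imwrite(f'pics/{name}.png',c['img'][:,:,::-1]); return c
def ray(c,u,v):
    h=c['img'].shape[0]; f=h/2/np.tan(np.radians(c['fov_y'])/2)
    d=np.array([(u-c['cx'])/f,(v-c['cy'])/f,1.]); return np.array(c['eye']),np.array(c['rotation'])@d
def at_z(c,u,v,z):
    e,d=ray(c,u,v); return e+d*(z-e[2])/d[2]
def proj(c,p):
    h=c['img'].shape[0]; f=h/2/np.tan(np.radians(c['fov_y'])/2)
    q=np.array(c['rotation']).T@(np.array(p,float)-c['eye']); return np.array([c['cx']+f*q[0]/q[2],c['cy']+f*q[1]/q[2]])
E
python3 - <<'E'
from h import *
for cam in ('scene','top'):
    c=snap(cam,cam+'0'); print(cam,c['eye'],np.round(c['rotation'],3).tolist(),c['fov_y'],c['cx'],c['cy'])
    for t in ['shaft_tip','nut','nut_top','wheel','hub_top','setter','setter_center','tray','thumb_nut']:
        r=nets.boxes_of(cam,t); print(t,[(round(a['score'],2),round(a['location'][0]*512),round(a['location'][1]*384)) for a in r[:4]])
print(readout.sense(), ctrl.grip_depth)
E
```

```text
scene [1035.4096672   749.3322346   726.62267598] [-0.146, 0.261, 0.842, -0.448] 52.07073764152622 252.466121578891 196.26680032867515
shaft_tip [(0.83, 272, 152), (0.63, 249, 227)]
nut []
nut_top [(0.71, 249, 214)]
wheel [(0.78, 278, 192), (0.64, 252, 212), (0.62, 315, 228)]
hub_top [(0.96, 252, 216), (0.8, 279, 192)]
setter [(0.85, 325, 259)]
setter_center [(0.63, 328, 259), (0.62, 295, 282)]
tray [(0.75, 318, 282)]
thumb_nut [(0.51, 316, 298), (0.48, 250, 228)]
top [ 368.03386315  -13.29221741 1169.47773977] [0.044, -0.696, 0.716, -0.023] 52.8171447544953 253.86409810782203 189.4126162387706
shaft_tip [(0.85, 382, 290), (0.64, 265, 180), (0.41, 180, 171)]
nut [(0.6, 390, 291), (0.47, 263, 178)]
nut_top [(0.62, 389, 293), (0.6, 261, 178)]
wheel [(0.73, 300, 237), (0.7, 222, 232), (0.68, 264, 181)]
hub_top [(0.9, 298, 241), (0.74, 225, 230), (0.72, 268, 182), (0.29, 173, 196)]
setter [(0.47, 265, 179)]
setter_center [(0.57, 174, 195)]
tray [(0.69, 171, 189)]
thumb_nut []
{'time_s': 1.0, 'joints': array([ 9.98593025e-01,  3.12889408e-01,  1.49770577e+00, -2.82455832e-05,
        1.33098248e+00, -2.23398420e-01]), 'dq': array([-1.29204026e-04,  5.96384367e-04, -7.62101754e-04, -1.38471425e-03,
       -1.50929167e-03,  4.17273918e-05]), 'tau': array([-6.78328433e-04, -4.12164009e+01, -2.59906268e+01, -2.22842132e-04,
        4.52659197e-04, -9.84357257e-06]), 'eef_pos': array([179.45039054, 493.38462319, 303.89742419]), 'ee_rot': array([1.55512158e-05, 1.73516371e-01, 9.84830985e-01, 1.59592358e-06]), 'force': array([-0.10986725,  0.37773274, -0.39077006]), 'wrist_torque': array([ 0.05706634,  0.0041956 , -0.01687805]), 'grip_width': 0.9981091847065375} 53.900000000000006
```

Run:
```python
s=open('h.py').read()
s=s.replace("    c=capture(cam);","    c=capture(cam); q=np.array(c['rotation']); c['rotation']=Rotation.from_quat(np.r_[q[1:],q[0]]).as_matrix();").replace("import numpy","from scipy.spatial.transform import Rotation\nimport numpy")
open('h.py','w').write(s)
import cv2
for n in('scene','top'):
    im=cv2.imread(f'pics/{n}0.png'); cv2.imwrite(f'pics/{n}0b.png',cv2.resize(im,(800,600),interpolation=cv2.INTER_CUBIC))
```

```text
(no output)
```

View pics/scene0b.png

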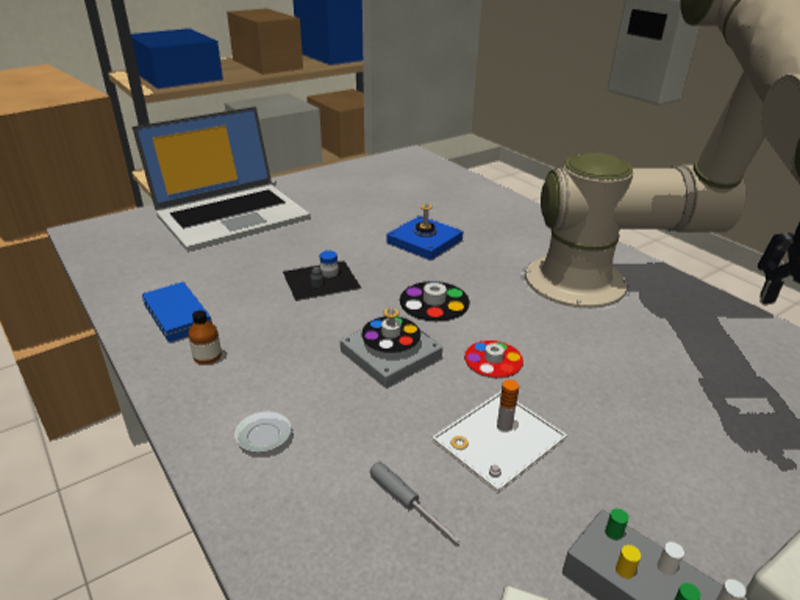

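View pics/top0b.png

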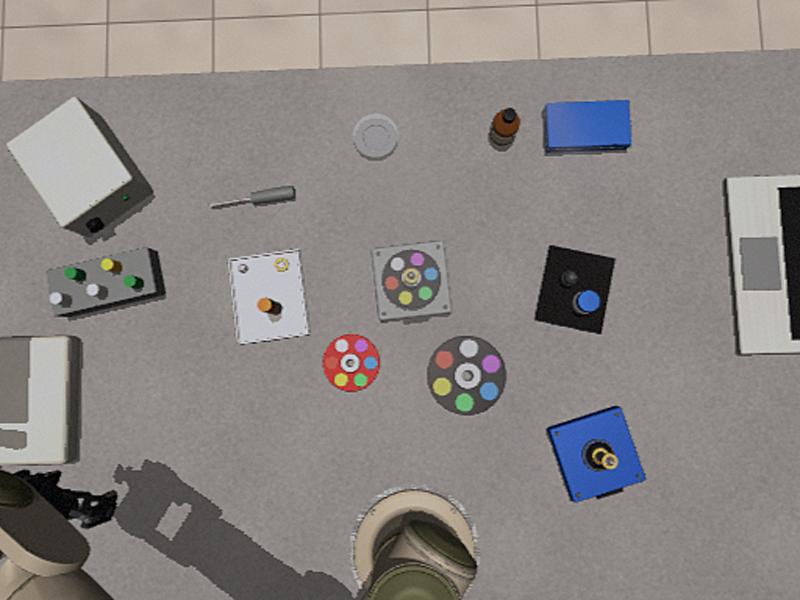

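The grey unit is at top 512-px (263,177) / scene (250,215). It carries the smaller black wheel. The look-alikes are the larger loose black wheel at top (299,240), the red wheel at (224,232), and the blue plinth at (382,290). Grey is the one meant: it isn't blue, and its wheel is the smaller of the two black ones. The tool stands in the tray at top (171,197). I'll confirm this in crops.

Run:
```python
from h import *
a=cv2.imread('pics/top0.png'); b=cv2.imread('pics/scene0.png')
f=lambda im,x,y,w,h,W,H:cv2.resize(im[y:y+h,x:x+w],(W,H),interpolation=cv2.INTER_CUBIC)
o=np.vstack([np.hstack([f(a,235,150,60,60,390,290*390//390),f(a,145,155,60,60,390,290)]),np.hstack([f(b,215,185,72,54,390,290),f(b,275,235,90,67,390,290)])])
cv2.imwrite('pics/crop1.png',o)
```

```text
(no output)
```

View pics/crop1.png

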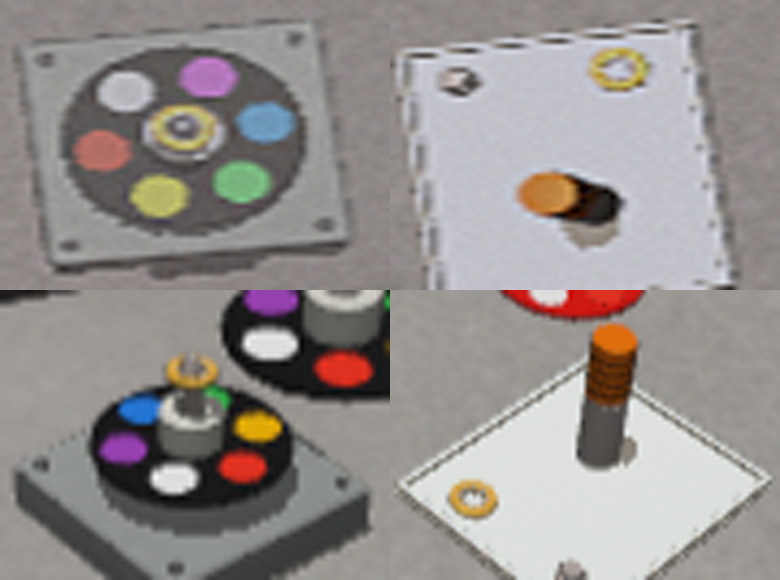

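The crop confirms it: the grey plinth carries the nut, hub and black wheel, and the tool stands in the white tray with its orange top towards (171,195). Next I measure positions by segmentation.

```bash
cat >> h.py <<'E'
def seg(img,win,cond):
    """centroid of largest component satisfying cond(hsv) in window x0,y0,x1,y1; returns centroid, area, mask"""
    x0,y0,x1,y1=win; k=4
    s=cv2.resize(img[y0:y1,x0:x1],None,fx=k,fy=k,interpolation=cv2.INTER_CUBIC)
    m=cond(cv2.cvtColor(s,cv2.COLOR_RGB2HSV).astype(int)).astype(np.uint8)
    n,l,st,ce=cv2.connectedComponentsWithStats(m)
    if n<2: return None
    i=1+np.argmax(st[1:,4]); mm=(l==i)
    off=lambda p:np.array([x0+(p[0]+.5)/k-.5,y0+(p[1]+.5)/k-.5])
    return off(ce[i]),st[i,4]/k/k,mm,off,st[i]
def tri(rs):
    A=np.zeros((3,3));b=np.zeros(3)
    for e,d in rs:
        d=d/np.linalg.norm(d);P=np.eye(3)-np.outer(d,d);A+=P;b+=P@e
    return np.linalg.solve(A,b)
E
python3 - <<'E'
from h import *
T=snap('top','t1');S=snap('scene','s1')
brass=lambda h:(h[...,0]>12)&(h[...,0]<32)&(h[...,1]>100)&(h[...,2]>100)
orange=lambda h:(h[...,0]<16)&(h[...,1]>150)&(h[...,2]>110)
bright=lambda h:(h[...,0]<20)&(h[...,1]>150)&(h[...,2]>185)
def hull(r):
    ys,xs=np.nonzero(r[2]); h=cv2.convexHull(np.c_[xs,ys].astype(np.int32)); m=cv2.moments(h)
    return r[3]((m['m10']/m['m00'],m['m01']/m['m00']))
for nm,c,w in(('T',T,(255,167,275,187)),('S',S,(240,192,260,208))):
    r=seg(c['img'],w,brass); p=hull(r); print('nut',nm,r[0],p,r[1],r[4]); 
    for z in(94,97,100): print(z,at_z(c,*p,z))
    if nm=='T':nt=p
    else:print('tri',tri([ray(T,*nt),ray(S,*p)]))
# setter top
for z0 in (1,):
    r=seg(T['img'],(160,185,185,205),bright); p=hull(r); print('T set',p,r[1],r[4],at_z(T,*p,96)); st=p
    r=seg(S['img'],(315,240,335,252),lambda h:(h[...,0]<20)&(h[...,1]>150)&(h[...,2]>225)); p=hull(r); print('S set',p,r[1],r[4],at_z(S,*p,96)); print('tri',tri([ray(T,*st),ray(S,*p)]))
for c,w in((T,(235,150,295,210)),(S,(210,180,290,245))):
    s=c['img']; x0,y0,x1,y1=w
    print(proj(c,[0,0,0]))
E
```

```text
nut T [262.28923358 179.16514599] [262.33745421 178.78727106] 8.5625 [ 17  42  30  13 137]
94 [500.50443432  -7.09054378  94.        ]
97 [500.13491322  -7.10784309  97.        ]
100 [499.76539213  -7.12514239 100.        ]
nut S [249.82124746 200.36536511] [249.89282308 199.94009299] 30.8125 [ 23  22  38  24 493]
94 [505.20897525 -11.07282472  94.        ]
97 [507.72327348  -7.4668598   97.        ]
100 [510.23757172  -3.86089488 100.        ]
tri [502.94536563  -8.990104    93.86700976]
T set [168.70004572 194.51297439] 46.0 [ 21  24  31  31 736] [463.99171615 256.78843066  96.        ]
S set [322.38377193 245.27850877] 1.0625 [30 20  3  6 17] [471.15468892 251.50442971  96.        ]
tri [467.16253038 253.78177836  95.55583763]
[265.23521529 352.91794557]
[367.42682195 178.84946131]
```

Run:
```python
from h import *
from scipy.optimize import least_squares
T=snap('top','t2');S=snap('scene','s2')
def circ(c,p,r,z,n=72):
    a=np.linspace(0,2*np.pi,n,endpoint=False); return np.array([proj(c,[p[0]+r*np.cos(t),p[1]+r*np.sin(t),z]) for t in a])
def fit(c,p0,r,z,lab=''):
    # maximise radial gradient of luminance along projected circle of known radius & height
    g=c['img'].astype(np.float32)
    g=cv2.GaussianBlur(g,(0,0),0.6)
    def samp(q): 
        q=q.astype(np.float32).reshape(1,-1,2); return cv2.remap(g,q[...,0],q[...,1],cv2.INTER_LINEAR)[0]
    best=None
    for s in np.arange(-14,14.1,.5):
        for t in np.arange(-14,14.1,.5):
            p=(p0[0]+s,p0[1]+t)
            d=np.abs(samp(circ(c,p,r+1.5,z))-samp(circ(c,p,r-1.5,z))).sum(1)
            v=np.minimum(d,150).mean()
            if best is None or v>best[0]:best=(v,p)
    print(lab,best); return best[1]
fit(T,(500,-7),55,54,'disc T');fit(S,(505,-7),55,54,'disc S')
fit(T,(500,-7),18,74,'hub T');fit(S,(505,-7),18,74,'hub S')
for z in(94,97,100):
  fit(T,(500,-7),14,z,f'nut T{z}');fit(S,(505,-7),14,z,f'nut S{z}')
fit(T,(464,257),13,96,'setter T');fit(S,(468,252),13,96,'setter S')
fit(S,(468,252),13,4,'setter foot S')
```

```text
disc T (np.float32(90.557625), (np.float64(507.0), np.float64(-8.0)))
disc S (np.float32(86.818375), (np.float64(510.0), np.float64(-4.0)))
hub T (np.float32(98.99255), (np.float64(507.5), np.float64(-8.5)))
hub S (np.float32(93.01165), (np.float64(508.0), np.float64(-5.5)))
nut T94 (np.float32(77.110146), (np.float64(507.0), np.float64(-13.0)))
nut S94 (np.float32(52.113342), (np.float64(493.0), np.float64(-3.5)))
nut T97 (np.float32(77.28086), (np.float64(506.5), np.float64(-13.0)))
nut S97 (np.float32(51.91402), (np.float64(496.0), np.float64(0.5)))
nut T100 (np.float32(77.341805), (np.float64(506.0), np.float64(-13.0)))
nut S100 (np.float32(52.104717), (np.float64(498.5), np.float64(4.0)))
setter T (np.float32(119.51205), (np.float64(463.5), np.float64(256.0)))
setter S (np.float32(98.32026), (np.float64(464.5), np.float64(259.0)))
setter foot S (np.float32(100.76728), (np.float64(463.0), np.float64(257.5)))
```

```bash
cat >> h.py <<'E'
def delta(target):
    s=readout.sense(); q=s['ee_rot']; R=Rotation.from_quat(np.r_[q[1:],q[0]]).as_matrix()
    return np.round(R.T@(np.array(target)-s['eef_pos'])/10,3)
def st():
    s=readout.sense(); print('t',round(s['time_s'],2),'pos',np.round(s['eef_pos'],2),'F',np.round(s['force'],2),'M',np.round(s['wrist_torque'],2),'g',round(s['grip_width'],3),'depth',ctrl.grip_depth)
E
python3 -c "
from h import *
print(delta([463.7,257.2,230])); st()"
```

```text
[-34.786 -12.481   7.389]
t 1.2 pos [179.44 493.39 303.89] F [ 0.18 -1.04  0.51] M [-0.03 -0.01 -0.  ] g 1.003 depth 53.900000000000006
```

Call:
apply_moves:
  targets:
    - [-4.35, -1.56, 0.92, 0]
    - [-4.35, -1.56, 0.92, 0]
    - [-4.35, -1.56, 0.92, 0]
    - [-4.35, -1.56, 0.92, 0]
    - [-4.35, -1.56, 0.92, 0]
    - [-4.35, -1.56, 0.92, 0]
    - [-4.35, -1.56, 0.92, 0]
    - [-4.35, -1.56, 0.92, 0]
  grip: 8.5
  force: 80

```text
time_s: 2.0
eef_pos: [465.1, 255.7, 230.1]
ee_rot: [0.0, 0.174, 0.985, 0.0]
force: [0.3, 0.9, 0.6]
grip_width: 0.995
```

Call:
apply_moves:
  targets:
    - [0, 0, 0, 0]
    - [0, 0, 0, 0]
    - [0, 0, 0, 0]

```text
time_s: 2.3
eef_pos: [463.2, 257.8, 230.5]
ee_rot: [0.0, 0.173, 0.985, 0.0]
force: [-0.5, 0.3, -0.4]
grip_width: 0.996
```

Run:
```python
from h import *
st(); print(delta([463.7,257.2,230]),delta([463.7,257.2,128]))
c=snap('scene','s3'); x=c['img'][130:310,220:460]; cv2.imwrite('pics/s3c.png',cv2.resize(x[:,:,::-1],(800,600),interpolation=cv2.INTER_CUBIC))
```

```text
t 2.3 pos [463.23 257.83 230.53] F [-0.54  0.26 -0.44] M [ 0.01 -0.04 -0.05] g 0.996 depth 53.900000000000006
[-0.066 -0.043  0.053] [-0.066 -0.045 10.253]
```

View pics/s3c.png

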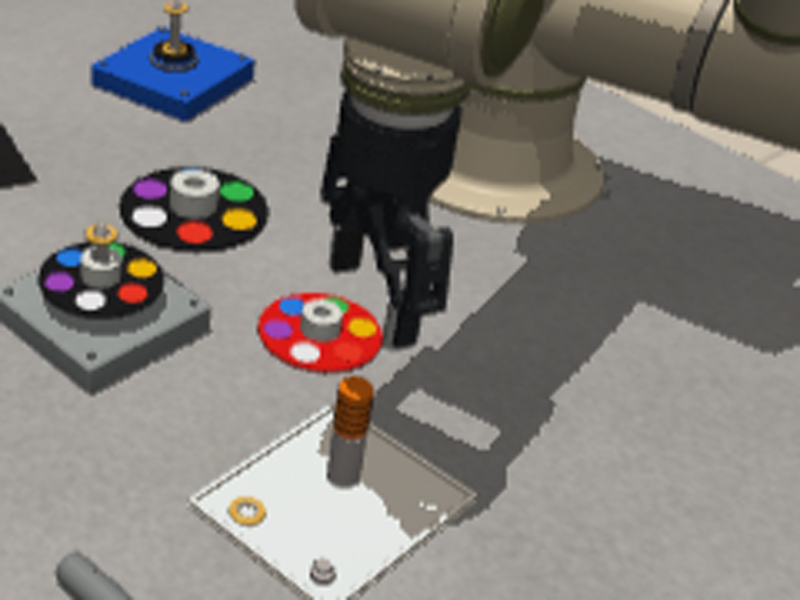

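The scene crop shows the gripper straddling the tool from above at about (355,390), with clear space around it. I'll descend now.

Call:
apply_moves:
  targets:
    - [-0.07, -0.05, 3.0, 0]
    - [0, 0, 3.0, 0]
    - [0, 0, 2.5, 0]
    - [0, 0, 1.75, 0]
    - [0, 0, 0, 0]
    - [0, 0, 0, 0]

```text
time_s: 2.95
eef_pos: [464.2, 257.2, 128.6]
ee_rot: [0.0, 0.173, 0.985, 0.0]
force: [0.3, -0.0, 0.1]
grip_width: 0.994
```

Run:
```python
from h import *
st()
c=snap('scene','s4'); x=c['img'][180:315,240:420]; cv2.imwrite('pics/s4c.png',cv2.resize(x[:,:,::-1],(800,600),interpolation=cv2.INTER_CUBIC))
```

```text
t 2.95 pos [464.16 257.17 128.65] F [ 0.27 -0.01  0.13] M [ 0.02  0.01 -0.01] g 0.994 depth 53.900000000000006
```

View pics/s4c.png

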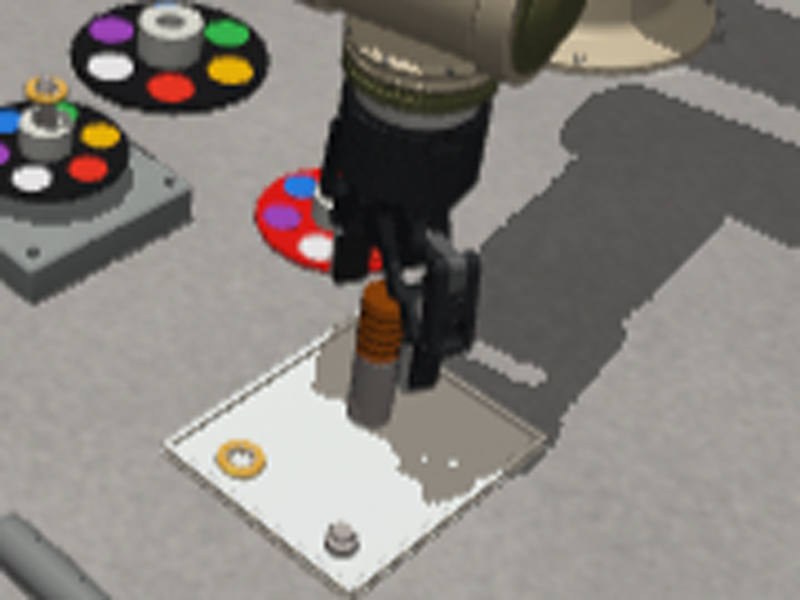

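The tool at (380,350) in the crop is between the fingers. Closing.

Call:
apply_moves:
  targets:
    - [0, 0, 0, 0]
    - [0, 0, 0, 0]
    - [0, 0, 0, 0]
    - [0, 0, 0, 0]
    - [0, 0, 0, 0]
    - [0, 0, 0, 0]
    - [0, 0, 0, 0]
    - [0, 0, 0, 0]
  grip: 0
  force: 80

```text
time_s: 3.8
eef_pos: [464.5, 256.5, 128.1]
ee_rot: [0.0, 0.173, 0.985, 0.0]
force: [-1.3, -0.4, 4.9]
grip_width: 0.286
```

Run:
```python
from h import *
st()
```

```text
t 3.8 pos [464.45 256.5  128.15] F [-1.29 -0.43  4.9 ] M [-0.09  0.24  0.01] g 0.286 depth 53.900000000000006
```

Call:
apply_moves:
  targets:
    - [0, 0, -0.5, 0]
    - [0, 0, -2.0, 0]
    - [0, 0, -3.0, 0]
    - [0, 0, -3.0, 0]
    - [0, 0, -3.0, 0]
    - [0, 0, -1.1, 0]
    - [0, 0, 0, 0]
    - [0, 0, 0, 0]

```text
time_s: 4.6
eef_pos: [463.9, 256.3, 252.3]
ee_rot: [-0.001, 0.174, 0.985, -0.001]
force: [0.1, -0.2, -0.9]
grip_width: 0.286
```

Run:
```python
from h import *
st()
c=snap('scene','s5'); x=c['img'][120:300,240:480]; cv2.imwrite('pics/s5c.png',cv2.resize(x[:,:,::-1],(800,600),interpolation=cv2.INTER_CUBIC))
c=snap('top','t5'); x=c['img'][140:260,120:280]; cv2.imwrite('pics/t5c.png',cv2.resize(x[:,:,::-1],(800,600),interpolation=cv2.INTER_CUBIC))
```

```text
t 4.6 pos [463.89 256.32 252.27] F [ 0.06 -0.19 -0.91] M [ 0.02  0.02 -0.  ] g 0.286 depth 53.900000000000006
```

View pics/s5c.png

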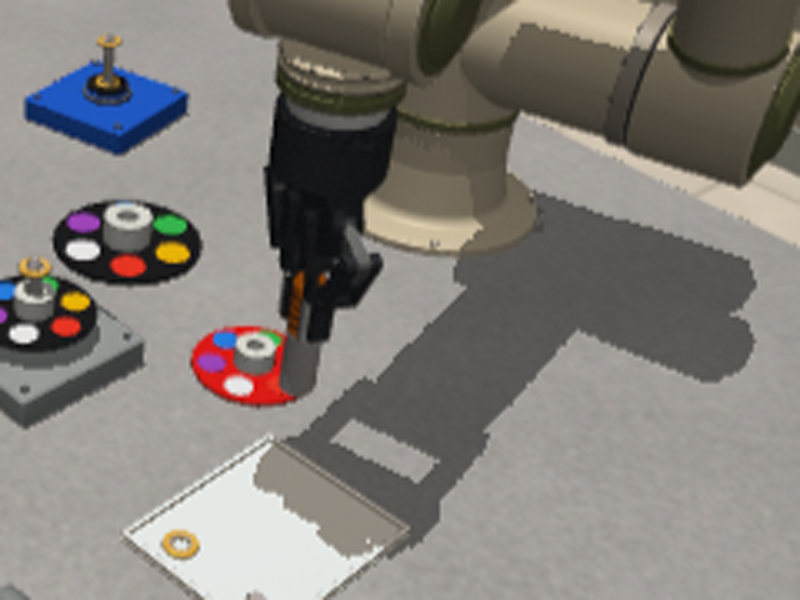

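View pics/t5c.png

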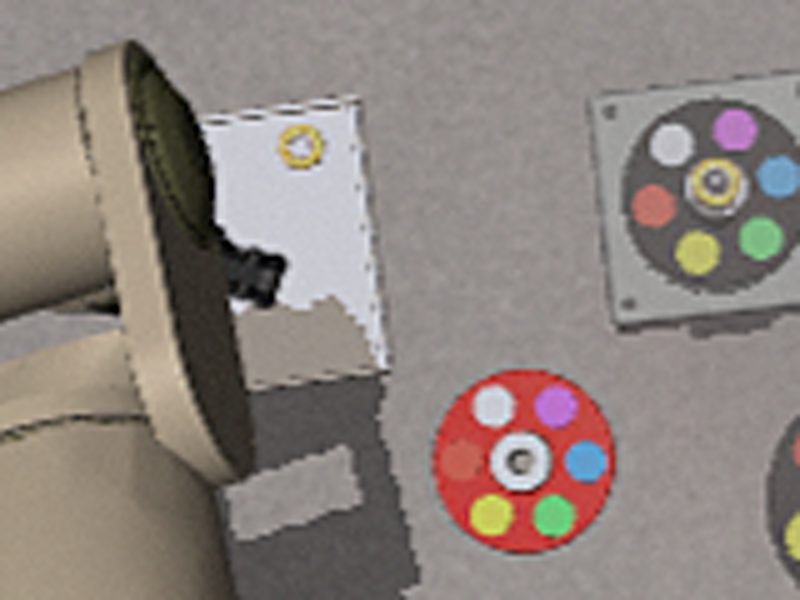

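Run:
```python
from h import *
print(delta([508.8,-7.1,250]))
```

```text
[-13.224 -23.218   0.22 ]
```

Call:
apply_moves:
  targets:
    - [-1.6, -2.8, 0, 0]
    - [-2.0, -3.5, 0, 0]
    - [-2.2, -3.9, 0, 0]
    - [-2.2, -3.9, 0, 0]
    - [-2.2, -3.9, 0, 0]
    - [-2.0, -3.5, 0, 0]
    - [-1.02, -1.72, 0, 0]
    - [0, 0, 0, 0]

```text
time_s: 5.5
eef_pos: [509.3, -9.2, 252.6]
ee_rot: [-0.001, 0.175, 0.985, -0.0]
force: [0.4, -0.1, -1.8]
grip_width: 0.282
```

Call:
apply_moves:
  targets:
    - [0, 0, 0, 0]
    - [0, 0, 0, 0]
    - [0, 0, 0, 0]
    - [0, 0, 0, 0]

```text
time_s: 5.9
eef_pos: [509.1, -6.2, 253.8]
ee_rot: [-0.0, 0.173, 0.985, 0.0]
force: [0.1, 0.3, -1.5]
grip_width: 0.287
```

Run:
```python
from h import *
st(); print(delta([508.8,-7.1,250]))
c=snap('scene','s6'); x=c['img'][130:250,180:340]; cv2.imwrite('pics/s6c.png',cv2.resize(x[:,:,::-1],(800,600),interpolation=cv2.INTER_CUBIC))
p=readout.sense()['eef_pos']
print('foot pred',proj(c,[p[0],p[1],p[2]-124.1]), 'tip pred',proj(c,[508.8,-7.1,108]),proj(c,[509.5-.5,-6.6+1.8,108]))
```

```text
t 5.9 pos [509.11  -6.19 253.75] F [ 0.06  0.34 -1.51] M [-0.03 -0.   -0.03] g 0.287 depth 53.900000000000006
[-0.002 -0.096  0.375]
foot pred [249.80660819 190.61253933] tip pred [249.68678196 196.90339565] [250.09050694 197.30318288]
```

View pics/s6c.png

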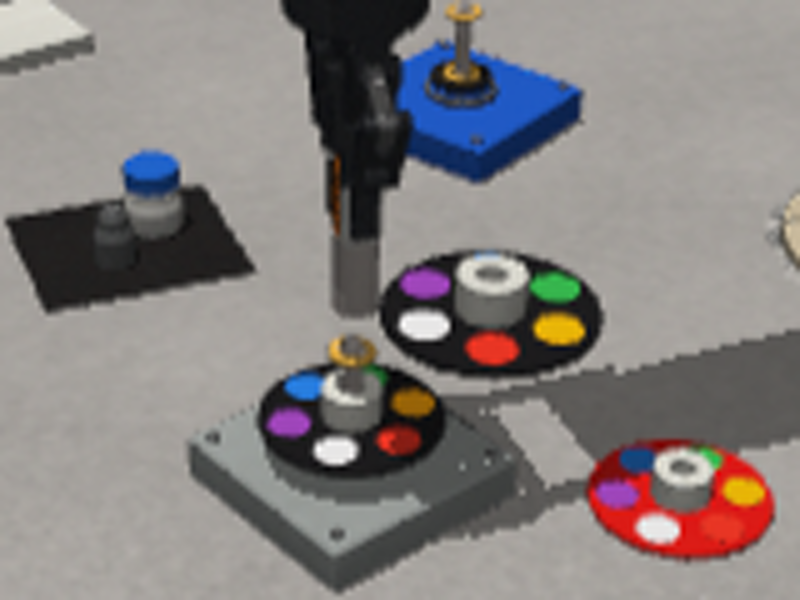

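Call:
apply_moves:
  targets:
    - [0, -0.09, 0.2, 0]
    - [0, 0, 0.18, 0]
    - [0, 0, 0, 0]
    - [0, 0, 0, 0]
    - [0, 0, 0, 0]

```text
time_s: 6.45
eef_pos: [508.9, -7.8, 250.0]
ee_rot: [0.0, 0.174, 0.985, -0.0]
force: [0.1, -0.9, -1.6]
grip_width: 0.287
```

Run:
```python
from h import *
st()
c=snap('scene','s7'); p=readout.sense()['eef_pos']
img=c['img'][:,:,::-1]
x0,y0,w,h,k=225,170,50,60,10
o=cv2.resize(img[y0:y0+h,x0:x0+w],None,fx=k,fy=k,interpolation=cv2.INTER_CUBIC)
def circ(x,y,r,z,col):
    P=np.array([proj(c,[x+r*np.cos(a),y+r*np.sin(a),z]) for a in np.linspace(0,6.283,60)])
    cv2.polylines(o,[np.int32((P-[x0,y0]+.5)*k)],True,col,1)
# S frame offset (-.5,+1.8)
circ(p[0]-.5,p[1]+1.8,13,p[2]-124.1,(0,255,0))
circ(p[0]-.5,p[1]+1.8,18,74,(255,0,255))
circ(p[0]-.5,p[1]+1.8,2.5,108,(0,255,0))
circ(p[0]-.5,p[1]+1.8,14,95,(255,255,0))
cv2.imwrite('pics/s7c.png',o)
```

```text
t 6.45 pos [508.91  -7.81 250.05] F [ 0.11 -0.91 -1.63] M [ 0.04 -0.07 -0.03] g 0.287 depth 53.900000000000006
```

View pics/s7c.png

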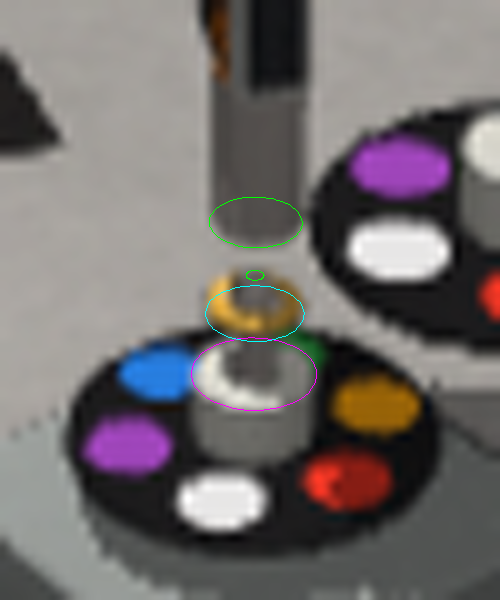

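Overlay at 10x: the tool foot centre is at (258,222) and predicted at (256,222). The hub outline matches at (254,374), and the nut ring sits high on the shaft at (254,303). Alignment is within about 1 mm, so I descend.

Call:
apply_moves:
  targets:
    - [0, 0, 0.7, 0]
    - [0, 0, 0.7, 0]
    - [0, 0, 0.3, 0]
    - [0, 0, 0.2, 0]
    - [0, 0, 0.2, 0]
    - [0, 0, 0, 0]
    - [0, 0, 0, 0]

```text
time_s: 7.2
eef_pos: [508.9, -7.8, 229.1]
ee_rot: [0.0, 0.174, 0.985, -0.0]
force: [-0.9, 0.2, -1.9]
grip_width: 0.286
```

Run:
```python
from h import *
st()
c=snap('scene','s8'); x=c['img'][170:230,220:300]; cv2.imwrite('pics/s8c.png',cv2.resize(x[:,:,::-1],(800,600),interpolation=cv2.INTER_CUBIC))
```

```text
t 7.2 pos [508.94  -7.81 229.11] F [-0.87  0.2  -1.9 ] M [-0.01  0.01  0.03] g 0.286 depth 53.900000000000006
```

View pics/s8c.png

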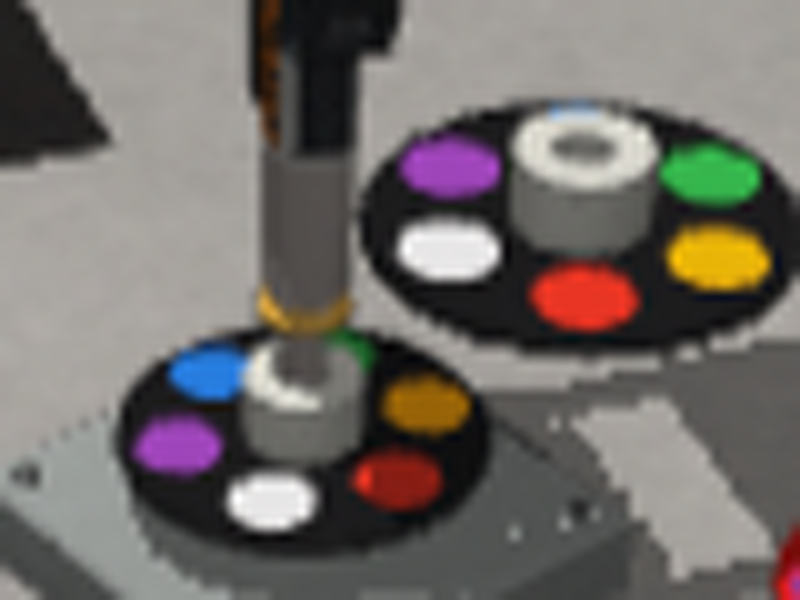

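The foot at (307,315) covers the shaft tip and is centred on the nut (306,310), with no side force. I go on down by feel.

Call:
apply_moves:
  targets:
    - [0, 0, 0.1, 0]
    - [0, 0, 0.1, 0]
    - [0, 0, 0.1, 0]
    - [0, 0, 0, 0]

```text
time_s: 7.65
eef_pos: [508.8, -7.8, 225.8]
ee_rot: [-0.0, 0.174, 0.985, 0.0]
force: [-0.2, 0.3, -2.1]
grip_width: 0.285
```

Call:
apply_moves:
  targets:
    - [0, 0, 0.1, 0]
    - [0, 0, 0.1, 0]
    - [0, 0, 0.1, 0]
    - [0, 0, 0, 0]

```text
time_s: 8.05
eef_pos: [509.1, -7.8, 223.9]
ee_rot: [0.001, 0.173, 0.985, -0.0]
force: [-1.5, 0.5, 6.9]
grip_width: 0.286
```

Call:
apply_moves:
  targets:
    - [0, 0, 0.1, 0]
    - [0, 0, 0.1, 0]
    - [0, 0, 0.1, 0]
    - [0, 0, 0, 0]

```text
time_s: 8.45
eef_pos: [509.1, -7.8, 221.1]
ee_rot: [0.001, 0.173, 0.985, -0.0]
force: [-2.8, 0.2, 9.1]
grip_width: 0.286
```

Call:
apply_moves:
  targets:
    - [0, 0, 0.1, 0]
    - [0, 0, 0.1, 0]
    - [0, 0, 0.1, 0]
    - [0, 0, 0.1, 0]
    - [0, 0, 0.1, 0]
    - [0, 0, 0.1, 0]
    - [0, 0, 0, 0]
    - [0, 0, 0, 0]

```text
time_s: 9.25
eef_pos: [509.1, -7.8, 215.1]
ee_rot: [0.001, 0.173, 0.985, -0.0]
force: [-3.0, 0.1, 9.0]
grip_width: 0.286
```

Call:
apply_moves:
  targets:
    - [0, 0, 0.1, 0]
    - [0, 0, 0.1, 0]
    - [0, 0, 0.1, 0]
    - [0, 0, 0.1, 0]
    - [0, 0, 0.1, 0]
    - [0, 0, 0.1, 0]
    - [0, 0, 0, 0]
    - [0, 0, 0, 0]

```text
time_s: 10.05
eef_pos: [509.1, -7.8, 209.1]
ee_rot: [0.001, 0.173, 0.985, -0.0]
force: [-2.2, 0.5, 8.8]
grip_width: 0.286
```

Call:
apply_moves:
  targets:
    - [0, 0, 0.1, 0]
    - [0, 0, 0.1, 0]
    - [0, 0, 0.1, 0]
    - [0, 0, 0, 0]

```text
time_s: 10.45
eef_pos: [509.1, -7.8, 206.1]
ee_rot: [0.001, 0.173, 0.985, -0.0]
force: [-3.1, 1.0, 8.1]
grip_width: 0.29
```

Call:
apply_moves:
  targets:
    - [0, 0, 0.1, 0]
    - [0, 0, 0.1, 0]
    - [0, 0, 0, 0]

```text
time_s: 10.75
eef_pos: [509.1, -7.8, 204.1]
ee_rot: [0.001, 0.173, 0.985, -0.0]
force: [-3.3, 0.4, 9.4]
grip_width: 0.286
```

Call:
apply_moves:
  targets:
    - [0, 0, 0.05, 0]
    - [0, 0, 0.05, 0]

```text
time_s: 10.95
eef_pos: [509.1, -7.8, 203.2]
ee_rot: [0.001, 0.173, 0.985, -0.0]
force: [-4.6, -0.3, 10.8]
grip_width: 0.288
```

Call:
apply_moves:
  targets:
    - [0, 0, 0.05, 0]
    - [0, 0, 0, 0]

```text
time_s: 11.15
eef_pos: [509.1, -7.8, 202.8]
ee_rot: [0.001, 0.173, 0.985, -0.0]
force: [-2.8, 0.1, 10.0]
grip_width: 0.286
```

Call:
apply_moves:
  targets:
    - [0, 0, 0.05, 0]
    - [0, 0, 0, 0]

```text
time_s: 11.35
eef_pos: [509.1, -7.8, 202.3]
ee_rot: [0.001, 0.173, 0.985, -0.0]
force: [-4.0, 0.2, 11.5]
grip_width: 0.285
```

Call:
apply_moves:
  targets:
    - [0, 0, 0.04, 0]
    - [0, 0, 0, 0]

```text
time_s: 11.55
eef_pos: [509.1, -7.8, 201.9]
ee_rot: [0.001, 0.173, 0.985, -0.0]
force: [-4.6, -0.2, 10.7]
grip_width: 0.285
```

Call:
apply_moves:
  targets:
    - [0, 0, 0.04, 0]
    - [0, 0, 0, 0]

```text
time_s: 11.75
eef_pos: [509.1, -7.8, 201.5]
ee_rot: [0.001, 0.173, 0.985, -0.0]
force: [-2.9, 0.4, 11.5]
grip_width: 0.287
```

Run:
```python
from h import *
st()
```

```text
t 11.75 pos [509.13  -7.84 201.51] F [-2.9   0.37 11.54] M [0.16 0.74 0.05] g 0.287 depth 53.900000000000006
```

Call:
apply_moves:
  targets:
    - [0, 0, 0.05, 0]
    - [0, 0, 0, 0]

```text
time_s: 11.95
eef_pos: [509.1, -7.8, 201.0]
ee_rot: [0.001, 0.173, 0.985, -0.0]
force: [-3.8, 0.1, 11.2]
grip_width: 0.284
```

Call:
apply_moves:
  targets:
    - [0, 0, 0.05, 0]
    - [0, 0, 0, 0]

```text
time_s: 12.15
eef_pos: [509.2, -7.9, 200.6]
ee_rot: [0.001, 0.173, 0.985, -0.0]
force: [-4.1, -0.1, 12.3]
grip_width: 0.283
```

Call:
apply_moves:
  targets:
    - [0, 0, 0.05, 0]
    - [0, 0, 0, 0]

```text
time_s: 12.35
eef_pos: [509.2, -7.9, 200.3]
ee_rot: [0.001, 0.173, 0.985, -0.0]
force: [-5.1, 0.7, 14.0]
grip_width: 0.284
```

Call:
apply_moves:
  targets:
    - [0, 0, 0, 0]

```text
time_s: 12.45
eef_pos: [509.2, -7.9, 200.3]
ee_rot: [0.001, 0.173, 0.985, -0.0]
force: [-4.9, 0.6, 13.9]
grip_width: 0.283
```

Call:
apply_moves:
  targets:
    - [0, 0, 0.03, 0]
    - [0, 0, 0, 0]

```text
time_s: 12.65
eef_pos: [509.2, -7.9, 200.3]
ee_rot: [0.001, 0.173, 0.985, -0.0]
force: [-5.2, 0.2, 15.5]
grip_width: 0.282
```

Call:
apply_moves:
  targets:
    - [0, 0, 0, 0]

```text
time_s: 12.75
eef_pos: [509.2, -7.9, 200.2]
ee_rot: [0.001, 0.173, 0.985, -0.0]
force: [-5.3, 1.1, 15.8]
grip_width: 0.282
```

Call:
apply_moves:
  targets:
    - [0, 0, 0.03, 0]
    - [0, 0, 0, 0]
    - [0, 0, 0, 0]

```text
time_s: 13.05
eef_pos: [509.2, -7.9, 200.1]
ee_rot: [0.001, 0.173, 0.985, -0.0]
force: [-5.1, -0.1, 17.6]
grip_width: 0.282
```

Call:
apply_moves:
  targets:
    - [0, 0, 0.02, 0]
    - [0, 0, 0, 0]
    - [0, 0, 0, 0]

```text
time_s: 13.35
eef_pos: [509.3, -7.9, 200.0]
ee_rot: [0.001, 0.173, 0.985, -0.0]
force: [-6.2, 0.6, 17.3]
grip_width: 0.289
```

Call:
apply_moves:
  targets:
    - [0, 0, 0.02, 0]
    - [0, 0, 0, 0]
    - [0, 0, 0, 0]

```text
time_s: 13.65
eef_pos: [509.3, -7.9, 199.9]
ee_rot: [0.001, 0.173, 0.985, -0.0]
force: [-6.9, 0.8, 18.5]
grip_width: 0.285
```

Call:
apply_moves:
  targets:
    - [0, 0, 0, 0]

```text
time_s: 13.75
eef_pos: [509.3, -7.9, 199.9]
ee_rot: [0.001, 0.173, 0.985, -0.0]
force: [-6.0, -0.7, 19.3]
grip_width: 0.288
```

Call:
apply_moves:
  targets:
    - [0, 0, 0, 0]

```text
time_s: 13.85
eef_pos: [509.3, -7.9, 199.9]
ee_rot: [0.001, 0.173, 0.985, -0.0]
force: [-6.7, -0.1, 19.0]
grip_width: 0.288
```

Held at about 19 N on the wrist against 8.9 N while sliding free, so the nut presses on the wheel with about 10 N. The z knee at 200.6 mm, now at 199.9, agrees. Lifting straight off.

Call:
apply_moves:
  targets:
    - [0, 0, -0.1, 0]
    - [0, 0, -0.2, 0]
    - [0, 0, -0.3, 0]
    - [0, 0, -0.3, 0]
    - [0, 0, 0, 0]
    - [0, 0, 0, 0]
    - [0, 0, 0, 0]

```text
time_s: 14.55
eef_pos: [508.8, -7.7, 206.5]
ee_rot: [-0.0, 0.174, 0.985, 0.0]
force: [0.3, -0.1, -2.4]
grip_width: 0.289
```

Run:
```python
from h import *
st()
c=snap('scene','s9'); x=c['img'][160:235,210:310]; cv2.imwrite('pics/s9c.png',cv2.resize(x[:,:,::-1],(800,600),interpolation=cv2.INTER_CUBIC))
```

```text
t 14.55 pos [508.82  -7.74 206.51] F [ 0.27 -0.1  -2.44] M [-0.    0.02 -0.01] g 0.289 depth 53.900000000000006
```

View pics/s9c.png

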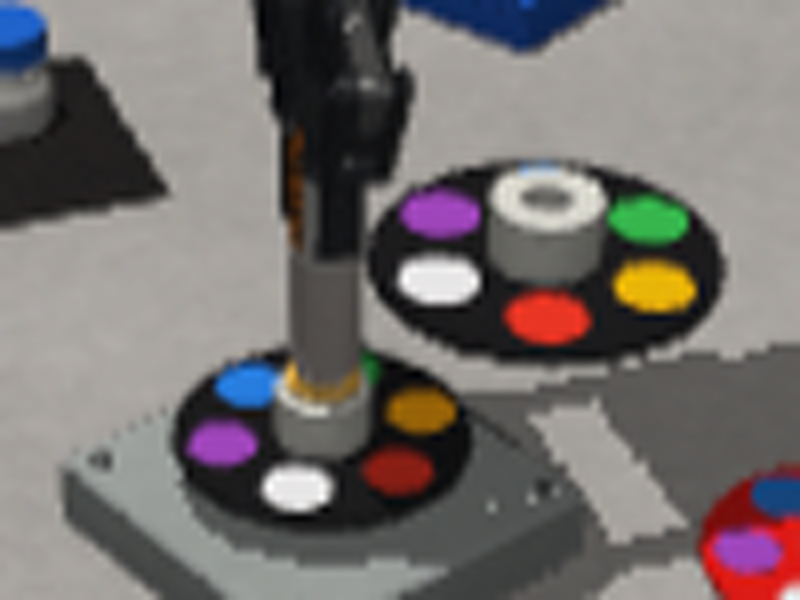

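The crop shows the nut (322,380) seated on the hub and the tool lifted clear. Raising and returning to the tray.

Call:
apply_moves:
  targets:
    - [0, 0, -0.5, 0]
    - [0, 0, -0.8, 0]
    - [0, 0, -1.0, 0]
    - [0, 0, -1.0, 0]
    - [0, 0, -0.9, 0]
    - [0, 0, -0.5, 0]
    - [0, 0, 0, 0]
    - [0, 0, 0, 0]

```text
time_s: 15.4
eef_pos: [508.8, -7.7, 253.5]
ee_rot: [-0.0, 0.174, 0.985, 0.0]
force: [-0.7, 0.2, -0.8]
grip_width: 0.284
```

Run:
```python
from h import *
st(); print(delta([464.4,256.5,252]))
c=snap('scene','s10'); x=c['img'][140:230,200:320]; cv2.imwrite('pics/s10c.png',cv2.resize(x[:,:,::-1],(800,600),interpolation=cv2.INTER_CUBIC))
```

```text
t 15.4 pos [508.77  -7.74 253.5 ] F [-0.65  0.25 -0.78] M [-0.    0.01  0.  ] g 0.284 depth 53.900000000000006
[13.2   23.317  0.154]
```

View pics/s10c.png

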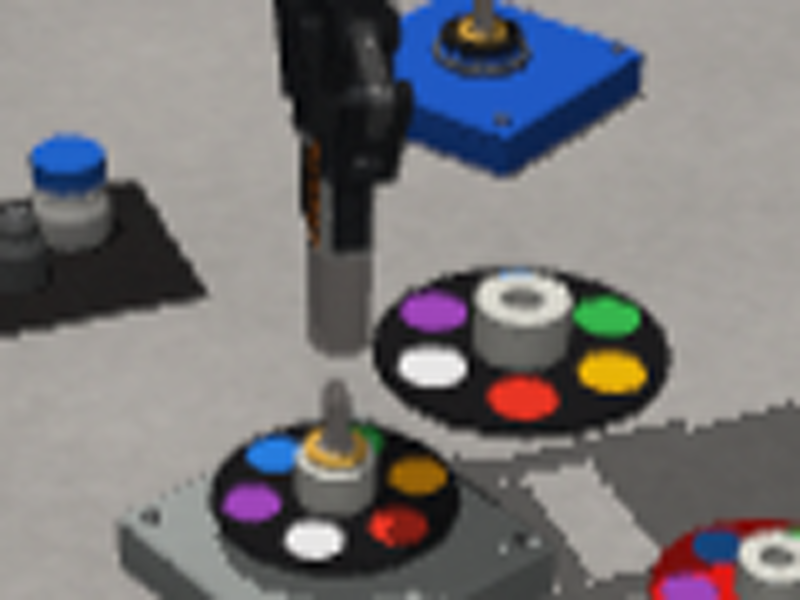

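The nut rests on the hub at (335,450), the wheel is level, and the shaft is clear. Moving the tool back.

Call:
apply_moves:
  targets:
    - [1.6, 2.8, 0, 0]
    - [2.0, 3.5, 0, 0]
    - [2.2, 3.9, 0, 0]
    - [2.2, 3.9, 0, 0]
    - [2.2, 3.9, 0, 0]
    - [2.0, 3.5, 0, 0]
    - [1.0, 1.8, 0, 0]
    - [0, 0, 0, 0]

```text
time_s: 16.25
eef_pos: [463.6, 258.4, 253.1]
ee_rot: [-0.001, 0.172, 0.985, -0.0]
force: [1.0, -0.7, -2.2]
grip_width: 0.286
```

Call:
apply_moves:
  targets:
    - [0, 0, 0, 0]
    - [0, 0, 0, 0]
    - [0, 0, 0, 0]

```text
time_s: 16.55
eef_pos: [464.8, 255.3, 253.7]
ee_rot: [-0.0, 0.174, 0.985, -0.0]
force: [-0.3, 0.4, -0.5]
grip_width: 0.287
```

Run:
```python
from h import *
st(); print(delta([464.4,256.5,130]))
```

```text
t 16.55 pos [464.79 255.34 253.65] F [-0.33  0.4  -0.46] M [ 0.05  0.02 -0.01] g 0.287 depth 53.900000000000006
[ 0.076  0.097 12.365]
```

Call:
apply_moves:
  targets:
    - [0, 0, 2.5, 0]
    - [0, 0, 3.0, 0]
    - [0, 0, 3.0, 0]
    - [0, 0, 2.2, 0]
    - [0, 0, 1.0, 0]
    - [0, 0, 0.4, 0]
    - [0, 0, 0, 0]
    - [0, 0, 0, 0]

```text
time_s: 17.35
eef_pos: [465.0, 256.3, 133.8]
ee_rot: [0.001, 0.174, 0.985, 0.0]
force: [0.8, -0.1, -1.4]
grip_width: 0.286
```

Call:
apply_moves:
  targets:
    - [0, 0, 0.1, 0]
    - [0, 0, 0.1, 0]
    - [0, 0, 0, 0]

```text
time_s: 17.65
eef_pos: [464.5, 256.3, 130.9]
ee_rot: [0.0, 0.173, 0.985, 0.0]
force: [-0.0, -0.4, -1.2]
grip_width: 0.282
```

Call:
apply_moves:
  targets:
    - [0, 0, 0.1, 0]
    - [0, 0, 0, 0]

```text
time_s: 17.85
eef_pos: [464.4, 256.3, 129.6]
ee_rot: [-0.0, 0.173, 0.985, -0.0]
force: [0.4, 0.3, -1.3]
grip_width: 0.282
```

Call:
apply_moves:
  targets:
    - [0, 0, 0.06, 0]
    - [0, 0, 0, 0]

```text
time_s: 18.05
eef_pos: [464.5, 256.3, 129.0]
ee_rot: [-0.0, 0.174, 0.985, -0.0]
force: [0.1, 0.0, -1.1]
grip_width: 0.289
```

Call:
apply_moves:
  targets:
    - [0, 0, 0.06, 0]
    - [0, 0, 0, 0]

```text
time_s: 18.25
eef_pos: [464.5, 256.3, 128.4]
ee_rot: [-0.0, 0.173, 0.985, -0.0]
force: [0.2, 0.8, -1.9]
grip_width: 0.281
```

Call:
apply_moves:
  targets:
    - [0, 0, 0.05, 0]
    - [0, 0, 0, 0]

```text
time_s: 18.45
eef_pos: [464.5, 256.3, 128.2]
ee_rot: [0.0, 0.173, 0.985, 0.0]
force: [-0.5, -0.5, 2.4]
grip_width: 0.282
```

The foot touches at 128.2 mm, the same height as at pickup, so it didn't slip. Releasing.

Call:
apply_moves:
  targets:
    - [0, 0, 0, 0]
    - [0, 0, 0, 0]
    - [0, 0, 0, 0]
    - [0, 0, 0, 0]
    - [0, 0, 0, 0]
    - [0, 0, 0, 0]
    - [0, 0, 0, 0]
    - [0, 0, 0, 0]
  grip: 8.5

```text
time_s: 19.25
eef_pos: [464.5, 256.3, 128.0]
ee_rot: [-0.0, 0.173, 0.985, -0.0]
force: [0.0, -0.6, 0.6]
grip_width: 0.997
```

Call:
apply_moves:
  targets:
    - [0, 0, -0.8, 0]
    - [0, 0, -2.0, 0]
    - [0, 0, -3.0, 0]
    - [0, 0, -3.0, 0]
    - [0, 0, -3.0, 0]
    - [0, 0, -2.0, 0]
    - [0, 0, 0, 0]
    - [0, 0, 0, 0]

```text
time_s: 20.05
eef_pos: [464.3, 256.2, 265.8]
ee_rot: [-0.0, 0.174, 0.985, -0.0]
force: [0.5, 0.9, -0.5]
grip_width: 0.998
```

Call:
apply_moves:
  targets:
    - [3, 2.5, -1, 0]
    - [3, 2.5, -1, 0]
    - [3, 2.5, -1, 0]
    - [3, 2.5, -1, 0]
    - [3, 2.5, 0, 0]
    - [3, 2.5, 0, 0]
    - [0, 0, 0, 0]
    - [0, 0, 0, 0]

```text
time_s: 20.85
eef_pos: [346.1, 458.9, 304.5]
ee_rot: [-0.001, 0.173, 0.985, -0.001]
force: [-0.3, 0.1, -0.2]
grip_width: 0.996
```

Run:
```python
from h import *
st()
for n,w in(('scene',(200,160,380,295)),('top',(120,130,300,265))):
    c=snap(n,n+'11'); x=c['img'][w[1]:w[3],w[0]:w[2]]; cv2.imwrite(f'pics/{n}11c.png',cv2.resize(x[:,:,::-1],(800,600),interpolation=cv2.INTER_CUBIC))
```

```text
t 20.85 pos [346.11 458.88 304.53] F [-0.32  0.15 -0.17] M [-0.02  0.   -0.01] g 0.996 depth 53.900000000000006
```

View pics/scene11c.png

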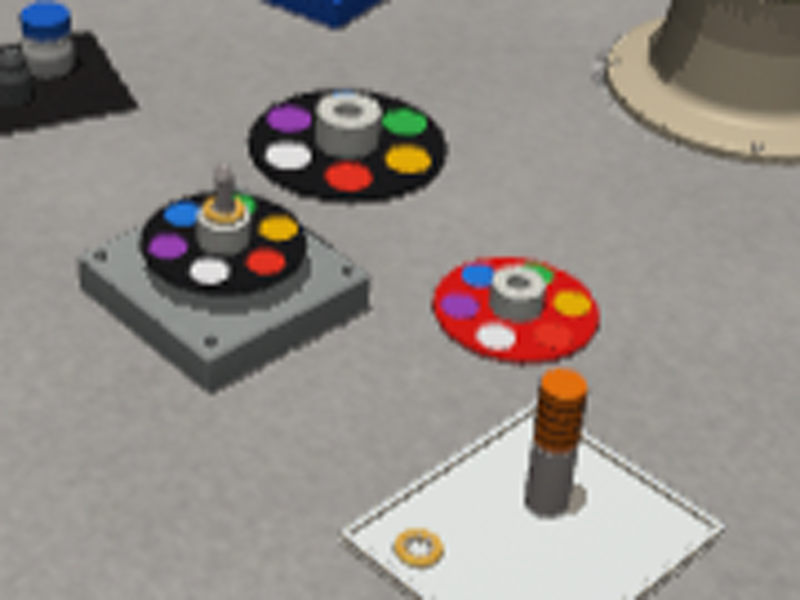

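View pics/top11c.png

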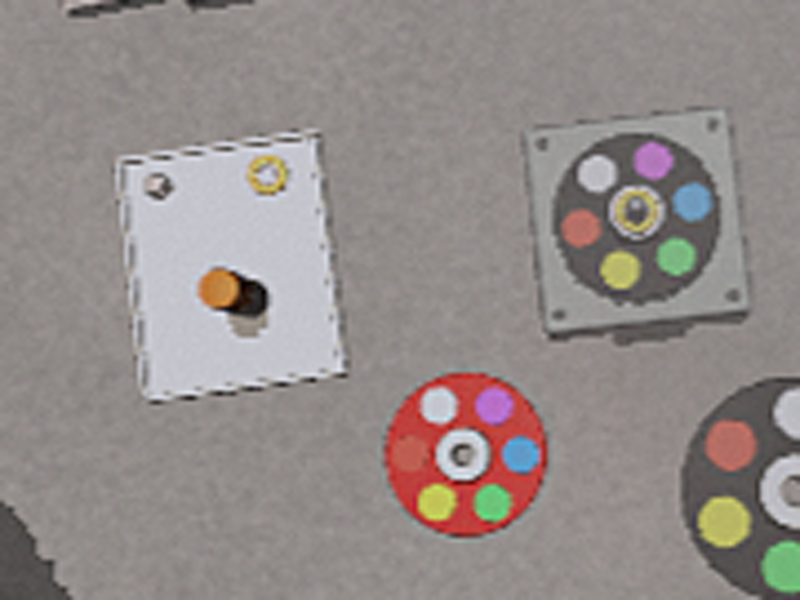

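The tool stands upright in the tray at scene-crop (560,440). The nut sits on the hub at (223,210), the wheel is level, and the bystanders are in place. One more check: how far the wheel sank.

Run:
```python
from h import *
c=snap('scene','s12'); a=cv2.imread('pics/scene0.png')
m=lambda im:seg(im,(236,215,256,227),lambda h:(h[...,1]<40)&(h[...,2]>185))[0]
print(m(a[:,:,::-1]),m(c['img']))
# expected row shift per mm of sink at the wheel
print(proj(c,[509,-5,51])-proj(c,[509,-5,54]))
p=seg(c['img'],(240,195,262,215),lambda h:(h[...,0]>12)&(h[...,0]<32)&(h[...,1]>100)&(h[...,2]>100)); print(p[0])
t=snap('top','t12')
```

```text
[246.67194323 219.70196507] [246.62392934 220.58217345]
[-0.00910279  0.83547176]
[249.74242424 207.21915584]
```

```bash
python3 -c "
from h import *
print(ctrl.finish_job())"
```

```text
the job is handed in; nothing more can be done
None
```

I pressed the nut tight with the setting tool, stood the tool upright in the tray again and handed the job in at about 21 s. No verdict is reported.

- **Push force:** the nut slid at a steady drag of about 11 N. I stopped at about 10 N between nut and wheel. That 10 N is worked out from the wrist readings, and side friction of the tool on the shaft makes it uncertain by 1–2 N.
- **After letting go:** pictures show the wheel sunk about 3.2 mm and level, with the nut on the hub. The force reading gave the same 3.2 mm of travel, with about 0.7 mm of that into the rubber.
- **Tool and bystanders:** the tool stands upright in the tray where it came from. The thumb nut and spare nut, the only bystanders near the path, look unmoved in the last pictures. I did not measure the others, and the arm did not go near them.
- **Disagreement:** the two cameras differed by 2–3 mm, so I took the offset between tool and shaft relative to the grip. During the push there was a side force of up to about 7 N, which went away when I lifted.

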